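# Slot a die block into the tight row of a press's die rack

## Robot

A 6-joint arm with a two-finger parallel gripper is mounted at the origin on the work surface. World frame = base frame: x ahead of the robot, y to its left, z up, the work surface at z = 0. Lengths are in m, angles in rad, forces in N, time in s.
With the tool pointing down it reaches from about 0.35 to 0.85 m from the base axis. Payload 8.1 kg.
Tool frame: the origin (TCP) lies between the finger pads; the fingertips stand 14 mm ahead of it and the grasp point (between the pads) lies 5 mm behind it (robot.tcp_to_tips is the z of the fingertips in the tool frame, in m); z points along the fingers, y is the line along which they close (so a half turn about z gives the same grasp; the last joint's range is limited). The gripper opens to 93 mm and grips with 3 to 60 N. Pads are 15 mm wide; open, the fingers measure 128 mm over their backs; the gripper's body (75 mm by 188 mm) begins 65 mm behind the grasp point.
Start: joints at [-1.352, 0.13, 1.488, -0, 1.523, -0.085], TCP at [0.18, -0.573, 0.233] pointing down, gripper open.
Joint ranges: [-2.96, 2.96], [-0.89, 2.26], [0.02, 2.5], [-1.34, 4.48], [0, 2.73], [-2.66, 2.66]. Speed limits (rad/s): [2.39, 2.39, 2.79, 3.14, 3.14, 3.14].

## Interface

Orientations are given as a rotation vector (axis times angle).
In Python, from plant import sensors, read_camera, robot gives the robot as it stands.
- The arm moves only by the tool tcp_steps, called by a JSON object that holds its "api" and its "payload". Schema: {"type":"object","properties":{"rows":{"type":"object","properties":{"deltas":{"type":"array","items":{"type":"array","items":{"type":"number"},"minItems":5,"maxItems":5},"minItems":1,"maxItems":20}},"additionalProperties":false,"required":["deltas"]},"force":{"type":"number"},"only":{"type":"string"},"quiet":{"type":"boolean"},"lines":{"type":"string"}},"required":["rows"],"additionalProperties":false}. rows is an object whose key "deltas" holds a list of rows, 1 to 20 of them, each of 5 numbers: the finger opening in m, then dx, dy, dz in m, then a turn about the tool's z in rad; each row shifts and turns the commanded pose from where the row before left it, along the tool's axes as they then stand; what a row does not reach is not made up. A row lasts 1/10 s, in which the tool goes at most 0.05 m and 0.15 rad, less where a joint would pass 70% of its speed; a pose out of reach is approached as far as the arm can. The fingers move at their own pace and stop on an object; force is the grip in N (left out, the last holds). Time passes only in rows, so rows that do not move let the fingers close. The tool returns the time, the measured TCP pose, the force, the opening and the grip force at its end. only (a regular expression) keeps the lines of the reply that match it, lines (a string "A,B") keeps lines A to B, and quiet returns only ok. Input that does not fit is refused with a message, and nothing moves.
- sensors.read_state(): the state, without advancing time (a new reading comes with each control period).
- read_camera(name): name is "side" or "top"; returns a dict with "image" (400x640x3 uint8, red, green, blue), "depth" (400x640 float32, m along the optical axis (not along the pixel's ray), 0 where there is no reading), "fx", "fy", "cx", "cy" (pixels), "R" (3x3) and "t" (3): a world point X has camera coordinates R X + t. Camera axes: x right, y down, z forward; pixel columns grow to the right and rows downward; lengths in m; the calibration is good to about 2 mm. A picture is of the moment at which its call begins.
- robot.close_job(): hands the job in; it is judged then, once.
The state is a dict: "t": time; "q": joint angles; "dq": joint speeds; "joint_torque": joint torques, N m; "tool_pos": TCP position; "orientation": TCP orientation; "force": force on the tool from outside, world axes, zero at the start; "wrist_torque": the same for the moment, N m; "opening": finger opening in m; "gripper_force": force on a finger pad.
Only numpy, scipy, OpenCV 4.12 (cv2) and the standard library are available. Lean on these libraries where they do the work, as an engineer would, in place of code of your own. Each camera call takes 0.05 s, during which the arm holds its last target. There are 200 camera calls.

## Task

Put the yellow die block back into the row on the grey rack, directly next to the red one on the side towards the fixed end wall, standing right down on the rail. Make room by sliding the blocks apart along the rack, without lifting the blocks already there; set the yellow one in gently, then push the black sliding clamp back up by feel until the whole row is tight, without ramming it. Leave the jar, the spanner and the steel block alone.

Things in the scene. Friction and masses are not known exactly. Their poses are not given: they have to be found in the camera images.
- rack: fixed grey rack 130 (x) x 300 (y); origin: centre of underside, on the bench. Floor top at z = 12. A rail 12 wide with rounded crown (top at z = 22) runs along y at x = 0; blocks straddle it with 2 mm play each side. Inner face of the fixed end wall (top at z = 72) is at y = +133; the row runs from there to -y, closed by the clamp. A block in the row has its origin at x = 0, z = 12.
- clamp_face (a point): sliding clamp of the rack: steel pressure plate 80 x 14 x 60 with a black back and a black grip tab 30 (x) x 12 (y). This point: on the plate's pressing face, at the rack's floor level, x = 0 of the rack; axes as the rack's. The tab is centred 26 to -y of this point, from 60 to 100 above it. No other tab is nearer than 36.
- clamp_slide (a joint): clamp slide, m: pressing face is at rack y = -(0.043 + value). Grows as the clamp retreats to -y: 0 is tight on four blocks, 0.044 tight on five, 0.054 end stop. A friction brake (about 2 N, no spring) keeps it where left; sliding all four blocks with it takes up to about 15 N.
- yellow_die: aluminium die block, body 80 (x) x 44 (y) x 60 high, hollow, about 0.26 kg, yellow top, bands and tab. Grip tab 30 (x) x 12 (y) centred on top, from 60 to 100 above the underside; 32 free between tabs in the tight row. Groove 16 wide, 12 deep along y underneath fits the rail. Origin: centre of underside; half turn alike. The one to put in; starts standing on the bench to the robot's left.
- red_die: aluminium die block, body 80 (x) x 44 (y) x 60 high, hollow, about 0.26 kg, red top, bands and tab. Grip tab 30 (x) x 12 (y) centred on top, from 60 to 100 above the underside; 32 free between tabs in the tight row. Groove 16 wide, 12 deep along y underneath fits the rail. Origin: centre of underside; half turn alike. Starts in the row, at any of the four places.
- blue_die: aluminium die block, body 80 (x) x 44 (y) x 60 high, hollow, about 0.26 kg, blue top, bands and tab. Grip tab 30 (x) x 12 (y) centred on top, from 60 to 100 above the underside; 32 free between tabs in the tight row. Groove 16 wide, 12 deep along y underneath fits the rail. Origin: centre of underside; half turn alike. Starts in the row, at any of the four places.
- white_die: aluminium die block, body 80 (x) x 44 (y) x 60 high, hollow, about 0.26 kg, white top, bands and tab. Grip tab 30 (x) x 12 (y) centred on top, from 60 to 100 above the underside; 32 free between tabs in the tight row. Groove 16 wide, 12 deep along y underneath fits the rail. Origin: centre of underside; half turn alike. Starts in the row, at any of the four places.
- green_die: aluminium die block, body 80 (x) x 44 (y) x 60 high, hollow, about 0.26 kg, green top, bands and tab. Grip tab 30 (x) x 12 (y) centred on top, from 60 to 100 above the underside; 32 free between tabs in the tight row. Groove 16 wide, 12 deep along y underneath fits the rail. Origin: centre of underside; half turn alike. Starts in the row, at any of the four places.
- grease_jar: bystander: amber jar, 60 across, 75 high; origin at the centre of its underside.
- spanner: bystander: steel spanner lying on the bench beyond the rack; origin at its middle, underside; it lies along its x.
- steel_block: bystander: 50 mm steel block on the bench; origin at the centre of its underside.
There are look-alikes about, which are no part of the job. What is shaped like the red_die but purple is not meant.

How it is judged:
On the way, in this order (a step that is already met when the one before it is completed fails the run):
1. the blocks on the rack are slid apart far enough for a fifth block, the clamp pushed back ahead of them (value of joint clamp_slide above 0.0445 m), for 0.2 s.
2. the yellow block stands right down on the rail, next to the red one on the end-wall side (z of yellow_die in the frame of rack below 0.0145 m and angle between yellow_die's own z axis and vertical below 0.05 rad and y of yellow_die in the frame of red_die above 0.04 m and distance between yellow_die and red_die below 0.06 m), for 0.2 s.
At the end, for the whole second after the job is handed in: All five blocks upright (0.05 rad) and down on the rack floor (within 2.5 mm); yellow next to red on its end-wall side (centres under 46.5 mm apart, within 6 mm of the rail's middle); clamp reading under 0.0462 (about 2 mm slack in the row); all released and at rest (z of each of red_die, blue_die, white_die, green_die, yellow_die in the frame of rack below 0.0145 m and angle between each of red_die, blue_die, white_die, green_die, yellow_die's own z axis and vertical below 0.05 rad and distance between yellow_die and red_die below 0.0465 m and x of yellow_die in the frame of rack between -0.006 and 0.006 m and y of yellow_die in the frame of red_die above 0.04 m and value of joint clamp_slide below 0.0462 m and linear speed of each of yellow_die, red_die below 0.02 m/s); the robot touches nothing.
It fails at once if a block already in the row is lifted more than 12 mm (z of any of red_die, blue_die, white_die, green_die in the frame of rack above 0.024 m).
It fails at once if the row is rammed by the clamp, or the yellow block rammed into the rack (rack or clamp presses on a block with over 80 N) (contact force between any of red_die, blue_die, white_die, green_die, yellow_die and rack above 80 N).
It fails at once if the yellow block is dropped or thrown into the rack (faster than 0.35 m/s within 20 mm of the rack's floor) (linear speed of yellow_die above 0.35 m/s and z of yellow_die in the frame of rack below 0.032 m and horizontal distance between yellow_die and rack below 0.125 m).
It fails at once if the jar, the spanner or the steel block is moved more than 20 mm (distance of any of grease_jar, spanner, steel_block from where it was at the start of the episode above 0.02 m).
It also fails if it takes over 72 s, if anything falls off the work surface, if the arm or the gripper's body presses on something with over 40 N, if the wrist force passes 120 N, or if a joint passes its speed limit or range.

## Working session

There is one attempt and no reset: what is moved stays moved. The work goes in short steps, Python scripts to look and compute and a tool call to move; the robot and the scene stay as the last step left them, time stands still between calls to the robot, and variables do not carry over. Pictures are saved under pics/ and viewed, at most 10 in all, crops included, and the job is handed in when it is done.

```bash
ls; mkdir -p pics; python3 - <<'E'
from plant import sensors, read_camera, robot
import cv2,numpy as np
for n in ("top","side"):
    c=read_camera(n); cv2.imwrite(f"pics/{n}0.png",c["image"][:,:,::-1]); np.savez(f"{n}0.npz",**c)
    print(n,c["fx"],c["fy"],c["cx"],c["cy"],np.round(c["R"],3).tolist(),np.round(c["t"],3), (-c["R"].T@c["t"]).round(3))
print(sensors.read_state())
E
```

```text
pics
top 429.9286241437007 429.9286241437007 317.2592238918127 201.27895985658333 [[0.015, -1.0, 0.014], [-0.998, -0.016, -0.054], [0.054, -0.013, -0.998]] [0.037 0.573 0.862] [0.526 0.057 0.891]
side 493.3341732574183 493.3341732574183 318.2856650182007 207.55056432246022 [[-0.951, -0.308, 0.012], [-0.24, 0.719, -0.652], [0.192, -0.623, -0.758]] [0.562 0.112 1.062] [0.358 0.755 0.872]
{'t': 0.1, 'q': array([-1.35243598e+00,  1.31097261e-01,  1.48919030e+00,  1.66138769e-05,
        1.52297892e+00, -8.54008926e-02]), 'dq': array([ 1.22419344e-03, -9.98254865e-04, -2.60176236e-03, -6.92031432e-06,
        4.25381738e-04, -1.19763096e-03]), 'joint_torque': array([ 8.76622598e-04, -5.61341143e+01, -4.93094301e+01,  7.69122387e-02,
        2.90513935e-02, -5.49023218e-05]), 'tool_pos': array([ 0.17938621, -0.57203951,  0.23167444]), 'orientation': array([-3.10377575e+00, -4.75060600e-01,  1.48575404e-04]), 'force': array([ 0.22198689, -0.5588873 ,  0.49209428]), 'wrist_torque': array([ 0.02015828, -0.01495283,  0.06096879]), 'gripper_force': 0.0, 'opening': 0.09257789587756739}
```

View pics/top0.png

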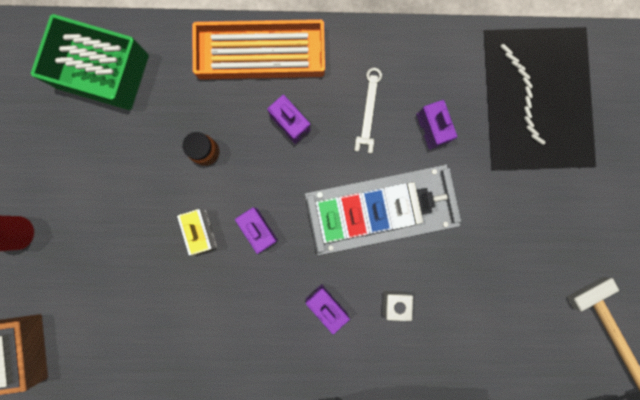

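View pics/side0.png

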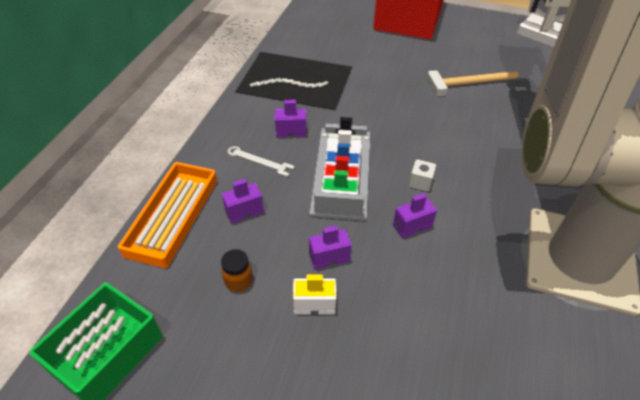

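Top view: the row from the end wall (left) is green (331,220), red (354,215), blue (376,211), white (399,207), with the clamp tab at (427,200). Yellow is at (196,232), the jar at (200,149), the spanner at (369,110) and the steel block at (399,307).

Candidates for the red die: the red one in the row (354,215), and the purples at (290,117), (256,230), (327,309) and (438,123), which are not meant. The red object at (15,233) is not a die. For the yellow die the only candidate is (196,232). The yellow-white sticks at (260,50) are not blocks.

```bash
cat > h.py <<'E'
import numpy as np, cv2
from plant import sensors, read_camera, robot
HUE={'yellow':(22,35),'red':(0,6),'blue':(100,118),'green':(50,75)}
def cloud(c):
    v,u=np.mgrid[:400,:640]; d=c["depth"]
    P=np.stack([(u-c["cx"])/c["fx"]*d,(v-c["cy"])/c["fy"]*d,d],-1)
    return (P-c["t"])@c["R"]
def mask(c,col):
    h=cv2.cvtColor(np.ascontiguousarray(c["image"]),cv2.COLOR_RGB2HSV)
    if col=='white': return (h[...,1]<50)&(h[...,2]>150)
    if col=='black': return h[...,2]<60
    a,b=HUE[col]; return (h[...,0]>=a)&(h[...,0]<=b)&(h[...,1]>130)&(h[...,2]>70)
def ray(c,u,v,z):
    o=-c["R"].T@c["t"]; d=c["R"].T@np.array([(u-c["cx"])/c["fx"],(v-c["cy"])/c["fy"],1]); return o+d*(z-o[2])/d[2]
def two(c1,p1,c2,p2):
    A=[];b=[]
    for c,(u,v) in((c1,p1),(c2,p2)):
        d=c["R"].T@np.array([(u-c["cx"])/c["fx"],(v-c["cy"])/c["fy"],1]);d/=np.linalg.norm(d)
        M=np.eye(3)-np.outer(d,d);A.append(M);b.append(M@(-c["R"].T@c["t"]))
    return np.linalg.lstsq(np.vstack(A),np.hstack(b),rcond=None)[0]
E
python3 - <<'E'
from h import *
C={n:dict(np.load(f"{n}0.npz")) for n in("top","side")}
for n,c in C.items():
    W=cloud(c); xy=W[...,:2]
    for col in('yellow','green','red','blue','white','black'):
        m=mask(c,col)&(c["depth"]>0)
        roi=(abs(W[...,0]-.48)<.15)&(W[...,1]<.1)&(W[...,1]>-.3) if col!='yellow' else (abs(W[...,0]-.48)<.12)&(W[...,1]>.15)&(W[...,1]<.5)
        m&=roi
        for lo,hi,k in((.093,.125,'tab'),(.05,.085,'top')):
            s=W[m&(W[...,2]>lo)&(W[...,2]<hi)]
            if len(s)<8: print(n,col,k,len(s)); continue
            (cx,cy),(w,h),a=cv2.minAreaRect((s[:,:2]*1000).astype(np.float32))
            print(n,col,k,len(s),"mean",s.mean(0).round(4),"med z",np.median(s[:,2]).round(4),"rect",round(cx,1),round(cy,1),round(w,1),round(h,1),round(a,1))
a=C['top']['image'][140:270,170:470,::-1]; b=C['side']['image'][110:330,270:390,::-1]
cv2.imwrite("pics/crop0.png",cv2.copyMakeBorder(cv2.resize(a,None,fx=2.5,fy=2.5,interpolation=2),0,0,0,0,0))
cv2.imwrite("pics/crop1.png",cv2.resize(b,None,fx=2.5,fy=2.5,interpolation=2))
E
```

```text
top yellow tab 112 mean [0.508  0.2812 0.0996] med z 0.0996 rect 507.7 281.8 29.8 11.5 18.7
top yellow top 479 mean [0.5083 0.2804 0.0621] med z 0.0609 rect 508.1 282.7 72.6 32.7 18.2
top green tab 114 mean [0.5344 0.0203 0.1115] med z 0.1121 rect 534.5 20.0 29.5 11.9 12.4
top green top 431 mean [0.5349 0.0211 0.0729] med z 0.0729 rect 535.0 20.5 69.3 29.3 12.5
top red tab 122 mean [ 0.5437 -0.0228  0.111 ] med z 0.1119 rect 543.9 -23.6 29.5 12.5 13.0
top red top 517 mean [ 0.5442 -0.0223  0.073 ] med z 0.0729 rect 544.2 -23.3 73.2 32.4 12.5
top blue tab 111 mean [ 0.5536 -0.0667  0.112 ] med z 0.112 rect 553.7 -67.3 29.6 12.2 12.2
top blue top 415 mean [ 0.554  -0.0653  0.0728] med z 0.0729 rect 554.2 -66.6 70.4 30.1 12.5
top white tab 118 mean [ 0.5629 -0.11    0.1117] med z 0.112 rect 563.0 -110.6 29.6 12.1 12.7
top white top 2489 mean [ 0.5296 -0.0672  0.0695] med z 0.0719 rect 465.5 -57.3 263.2 213.3 8.1
top black tab 62 mean [ 0.5719 -0.1547  0.1056] med z 0.1077 rect 573.3 -156.7 28.9 7.0 12.9
top black top 73 mean [ 0.5695 -0.1561  0.0746] med z 0.0733 rect 571.8 -158.2 38.4 
[... 351 characters left out ...]
4.4 21.0 71.8 32.5 12.5
side red tab 92 mean [ 0.5431 -0.0183  0.1058] med z 0.1065 rect 542.4 -19.3 26.7 10.2 21.5
side red top 185 mean [ 0.5428 -0.0236  0.0748] med z 0.0749 rect 544.1 -23.9 75.9 33.9 11.3
side blue tab 86 mean [ 0.5527 -0.0624  0.1065] med z 0.1078 rect 553.4 -63.9 22.0 12.6 15.0
side blue top 129 mean [ 0.553  -0.0673  0.0748] med z 0.0748 rect 554.0 -66.5 69.5 31.7 12.0
side white tab 148 mean [ 0.5607 -0.0977  0.1063] med z 0.1071 rect 549.1 -46.2 29.9 147.7 12.3
side white top 1041 mean [ 0.5051 -0.058   0.0689] med z 0.0734 rect 465.1 -58.6 262.7 221.3 7.8
side black tab 96 mean [ 0.5725 -0.1545  0.1059] med z 0.1061 rect 573.6 -155.7 26.5 11.5 16.3
side black top 7
```

View pics/crop0.png

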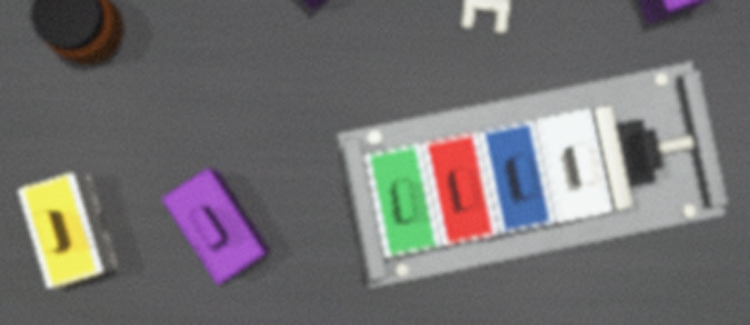

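The crop confirms the choice: the yellow die is at (58,230) in the crop, with white sides and a yellow top. The row reads green, red, blue, white, clamp. The place for yellow is between green and red. I'll grip the red tab across x and slide red, blue, white and the clamp together towards -y. I start by turning the tool so its x runs along rack +y, then go above red.

{"api": "tcp_steps", "payload": {"rows": {"deltas":[[0.06, 0, 0, 0, -0.148], [0.06, 0, 0, 0, -0.148], [0.06, 0, 0, 0, -0.148], [0.06, 0, 0, 0, -0.148], [0.06, 0, 0, 0, -0.148], [0.06, 0, 0, 0, -0.148], [0.06, 0, 0, 0, -0.148], [0.06, 0, 0, 0, -0.148], [0.06, 0, 0, 0, -0.148], [0.06, 0, 0, 0, -0.148], [0.06, 0, 0, 0, 0]]}, "force": 40}}

```text
t: 1.2
tool_pos: [0.1794, -0.5722, 0.2321]
orientation: [-1.969, -2.447, -0.001]
force: [0.7, 0.3, -0.4]
opening: 0.0599
gripper_force: 0.0
```

{"api": "tcp_steps", "payload": {"rows": {"deltas":[[0.06, 0.0306, 0.0315, 0, 0], [0.06, 0.0306, 0.0315, 0, 0], [0.06, 0.0306, 0.0315, 0, 0], [0.06, 0.0306, 0.0315, 0, 0], [0.06, 0.0306, 0.0315, 0, 0], [0.06, 0.0306, 0.0315, 0, 0], [0.06, 0.0306, 0.0315, 0, 0], [0.06, 0.0306, 0.0315, 0, 0], [0.06, 0.0306, 0.0315, 0, 0], [0.06, 0.0306, 0.0315, 0, 0], [0.06, 0.0306, 0.0315, 0, 0], [0.06, 0.0306, 0.0315, 0, 0], [0.06, 0.0306, 0.0315, 0, 0], [0.06, 0.0306, 0.0315, 0, 0], [0.06, 0.0306, 0.0315, 0, 0], [0.06, 0, 0, 0, 0], [0.06, 0, 0, 0, 0]]}}}

```text
t: 2.9
tool_pos: [0.5443, -0.0231, 0.2321]
orientation: [-1.974, -2.443, 0.001]
force: [-0.8, -0.0, -1.0]
opening: 0.0602
gripper_force: 0.0
```

```bash
cat >> h.py <<'E'
YAW=0.2147
def togo(p,yaw=YAW):
    from scipy.spatial.transform import Rotation as Ro
    s=sensors.read_state(); R=Ro.from_rotvec(s["orientation"]).as_matrix()
    ya=np.arctan2(R[1,1],R[0,1]); t=(ya-yaw+np.pi/2)%np.pi-np.pi/2
    print("t",round(s["t"],2),"tcp",s["tool_pos"].round(4),"togo tool axes",(R.T@(np.array(p)-s["tool_pos"])).round(4),"turn",t.round(4),"tilt",R[:,2].round(3),"F",s["force"].round(2),"q6",s["q"][5].round(2))
E
python3 -c "
from h import *
togo([.5438,-.0234,.2])"
```

```text
t 2.9 tcp [ 0.5443 -0.0231  0.2321] togo tool axes [-0.0002 -0.0005  0.0321] turn -0.003 tilt [-0.001 -0.    -1.   ] F [-0.8  -0.04 -1.01] q6 -0.35
```

{"api": "tcp_steps", "payload": {"rows": {"deltas":[[0.06, 0, 0, 0.03, 0], [0.06, 0, 0, 0.03, 0], [0.06, 0, 0, 0.03, 0], [0.06, 0, 0, 0.03, 0], [0.06, 0, 0, 0.012, 0], [0.06, 0, 0, 0.01, 0], [0.06, 0, 0, 0, 0], [0, 0, 0, 0, 0], [0, 0, 0, 0, 0], [0, 0, 0, 0, 0], [0, 0, 0, 0, 0], [0, 0, 0, 0, 0]]}, "force": 50}}

```text
t: 4.1
tool_pos: [0.5447, -0.024, 0.0913]
orientation: [1.972, 2.444, 0.001]
force: [-0.4, -0.5, 3.0]
opening: 0.0301
gripper_force: 50.0
```

```bash
python3 -c "
from h import *
togo([.5438,-.0234,.09])"
```

```text
t 4.1 tcp [ 0.5447 -0.024   0.0913] togo tool axes [ 0.0008 -0.0008  0.0013] turn -0.0016 tilt [ 0.001 -0.    -1.   ] F [-0.37 -0.53  3.  ] q6 -0.35
```

{"api": "tcp_steps", "payload": {"rows": {"deltas":[[0, -0.003, 0, 0, 0], [0, -0.004, 0, 0, 0], [0, -0.004, 0, 0, 0]]}}}

```text
t: 4.4
tool_pos: [0.5469, -0.033, 0.0914]
orientation: [-1.971, -2.444, -0.004]
force: [-4.7, 12.2, 17.2]
opening: 0.0292
gripper_force: 50.0
```

{"api": "tcp_steps", "payload": {"rows": {"deltas":[[0, -0.005, 0, 0, 0], [0, -0.005, 0, 0, 0], [0, -0.005, 0, 0, 0], [0, -0.005, 0, 0, 0]]}}}

```text
t: 4.8
tool_pos: [0.5513, -0.0524, 0.0915]
orientation: [-1.971, -2.444, -0.005]
force: [-6.2, 17.9, 9.3]
opening: 0.0294
gripper_force: 50.0
```

{"api": "tcp_steps", "payload": {"rows": {"deltas":[[0, -0.005, 0, 0, 0], [0, -0.005, 0, 0, 0], [0, -0.005, 0, 0, 0], [0, -0.004, 0, 0, 0], [0, 0, 0, 0, 0], [0, 0, 0, 0, 0]]}}}

```text
t: 5.4
tool_pos: [0.5554, -0.0718, 0.0914]
orientation: [-1.972, -2.445, -0.003]
force: [-0.1, 5.4, 5.7]
opening: 0.0302
gripper_force: 50.0
```

```bash
python3 - <<'E'
from h import *
togo([.5447,-.024,.09])
c=read_camera("side"); cv2.imwrite("pics/s1.png",cv2.resize(c["image"][90:290,250:470,::-1],None,fx=2.7,fy=2.7,interpolation=2))
E
```

```text
t 5.4 tcp [ 0.5554 -0.0718  0.0914] togo tool axes [ 0.049  -0.0004  0.0014] turn -0.0014 tilt [ 0.001  0.002 -1.   ] F [-0.15  5.38  5.73] q6 -0.44
```

View pics/s1.png

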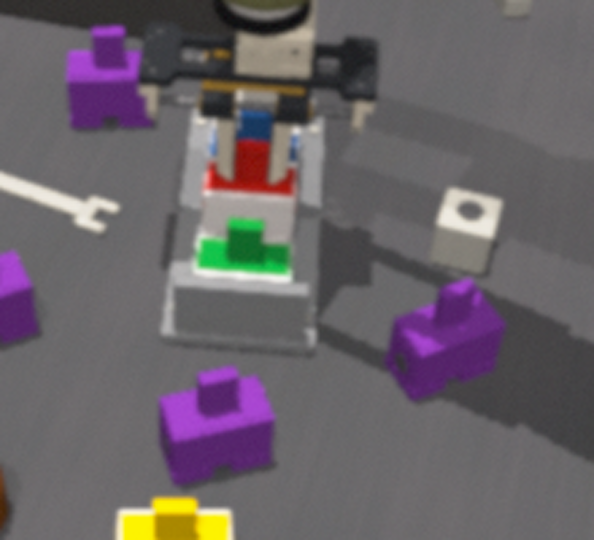

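The side crop shows red (250,170) pulled clear of green (245,250) with a wide open gap, and every block standing level. Next: release red, rise, and go over yellow.

{"api": "tcp_steps", "payload": {"rows": {"deltas":[[0.06, 0, 0, 0, 0], [0.06, 0, 0, 0, 0], [0.06, 0, 0, 0, 0], [0.06, 0, 0, -0.02, 0], [0.06, 0, 0, -0.04, 0], [0.06, 0, 0, -0.04, 0], [0.06, 0, 0, -0.04, 0], [0.06, 0.0445, 0.0036, 0, 0], [0.06, 0.0445, 0.0036, 0, 0], [0.06, 0.0445, 0.0036, 0, 0], [0.06, 0.0445, 0.0036, 0, 0], [0.06, 0.0445, 0.0036, 0, 0], [0.06, 0.0445, 0.0036, 0, 0], [0.06, 0.0445, 0.0036, 0, 0], [0.06, 0.0445, 0.0036, 0, 0], [0.06, 0, 0, 0, -0.105], [0.06, 0, 0, 0, 0]]}, "force": 30}}

```text
t: 7.15
tool_pos: [0.5072, 0.2823, 0.2302]
orientation: [-1.836, -2.549, 0.001]
force: [0.4, 0.6, -0.4]
opening: 0.06
gripper_force: 0.0
```

```bash
cat > m.py <<'E'
from h import *
c=read_camera("top"); W=cloud(c); u=np.array([-np.sin(YAW),np.cos(YAW)]); v=np.array([np.cos(YAW),np.sin(YAW)])
for col in('green','red','blue','white','yellow','black'):
    s=W[mask(c,col)&(W[...,2]>.1)&(W[...,2]<.116)&(abs(W[...,0]-.55)<.09)&(abs(W[...,1]+.08)<.16)]
    if len(s)<8: print(col,len(s)); continue
    (x,y),_,a=cv2.minAreaRect((s[:,:2]*1000).astype(np.float32))
    p=np.array([x,y]); print(col,len(s),p.round(1),"y'",(p@u).round(1),"x'",(p@v).round(1),"z",np.median(s[:,2]).round(4),"ang",round(a,1))
E
python3 m.py; python3 -c "
from h import *
togo([.5078,.2825,.08],.3194)"
```

```text
green 110 [534.5  20.1] y' -94.3 x' 526.5 z 0.1121 ang 12.7
red 119 [554.7 -70.8] y' -187.3 x' 526.9 z 0.1117 ang 12.5
blue 106 [ 564.1 -113.7] y' -231.2 x' 526.9 z 0.1121 ang 13.1
white 119 [ 573.2 -156.5] y' -275.0 x' 526.7 z 0.1118 ang 13.3
yellow 0
black 43 [ 583. -201.] y' -320.6 x' 526.8 z 0.1068 ang 13.7
t 7.2 tcp [0.5076 0.2813 0.2302] togo tool axes [0.0012 0.0007 0.1502] turn -0.0021 tilt [-0.    -0.001 -1.   ] F [ 0.66 -0.41  0.26] q6 0.1
```

Gap between green and red is about 49 mm, with the row level and upright. Now grasp yellow.

{"api": "tcp_steps", "payload": {"rows": {"deltas":[[0.06, 0.001, 0.0006, 0.03, 0], [0.06, 0, 0, 0.035, 0], [0.06, 0, 0, 0.035, 0], [0.06, 0, 0, 0.03, 0], [0.06, 0, 0, 0.012, 0], [0.06, 0, 0, 0.009, 0], [0.06, 0, 0, 0, 0], [0, 0, 0, 0, 0], [0, 0, 0, 0, 0], [0, 0, 0, 0, 0], [0, 0, 0, 0, 0], [0, 0, 0, 0, 0], [0, 0, 0, -0.02, 0], [0, 0, 0, -0.04, 0], [0, 0, 0, -0.04, 0], [0, 0, 0, -0.04, 0], [0, 0, 0, 0, 0.105], [0, 0, 0, 0, 0]]}, "force": 40}}

```text
t: 9.0
tool_pos: [0.5086, 0.2826, 0.2211]
orientation: [1.974, 2.442, 0.003]
force: [-0.5, -0.3, -3.6]
opening: 0.0296
gripper_force: 40.0
```

```bash
python3 -c "
from h import *
u=np.array([-np.sin(YAW),np.cos(YAW)]); v=np.array([np.cos(YAW),np.sin(YAW)])
p=-.1408*u+.5268*v; togo([*p,.22]); print(p)"
```

```text
t 9.0 tcp [0.5086 0.2826 0.2211] togo tool axes [-0.3087 -0.0293  0.0008] turn -0.0035 tilt [ 0.002  0.001 -1.   ] F [-0.48 -0.27 -3.56] q6 0.21
[ 0.54470291 -0.02533026]
```

{"api": "tcp_steps", "payload": {"rows": {"deltas":[[0, -0.0386, -0.0037, 0, 0], [0, -0.0386, -0.0037, 0, 0], [0, -0.0386, -0.0037, 0, 0], [0, -0.0386, -0.0037, 0, 0], [0, -0.0386, -0.0037, 0, 0], [0, -0.0386, -0.0037, 0, 0], [0, -0.0386, -0.0037, 0, 0], [0, -0.0386, -0.0035, 0, 0], [0, 0, 0, 0.02, 0], [0, 0, 0, 0, 0], [0, 0, 0, 0, 0]]}}}

```text
t: 10.1
tool_pos: [0.5431, -0.0252, 0.1978]
orientation: [-1.968, -2.444, 0.003]
force: [0.7, 0.6, -2.3]
opening: 0.0299
gripper_force: 40.0
```

```bash
python3 - <<'E'
from h import *
togo([.5447,-.0253,.09])
u=np.array([-np.sin(YAW),np.cos(YAW)]); v=np.array([np.cos(YAW),np.sin(YAW)])
c=read_camera("side"); W=cloud(c)
s=W[mask(c,'yellow')&(abs(W[...,0]-.545)<.08)&(abs(W[...,1]+.025)<.08)]
print(len(s)); 
top=s[(s[:,2]<np.percentile(s[:,2],60))]
for k in(s,top): print((k[:,:2]@u*1000).round(0).min(),(k[:,:2]@u*1000).max().round(0),(k[:,:2]@v*1000).min().round(0),(k[:,:2]@v*1000).max().round(0),np.percentile(k[:,2],[1,20,50,80,99]).round(4))
cv2.imwrite("pics/s2.png",cv2.resize(c["image"][60:260,250:470,::-1],None,fx=2.7,fy=2.7,interpolation=2))
E
```

```text
t 10.1 tcp [ 0.5431 -0.0252  0.1978] togo tool axes [-0.0006  0.002   0.1078] turn -0.0002 tilt [-0.004  0.001 -1.   ] F [ 0.74  0.63 -2.33] q6 -0.36
457
-154.0 -122.0 487.0 563.0 [0.1779 0.1801 0.184  0.2103 0.2213]
-154.0 -122.0 487.0 563.0 [0.1778 0.1796 0.1808 0.183  0.1929]
```

View pics/s2.png

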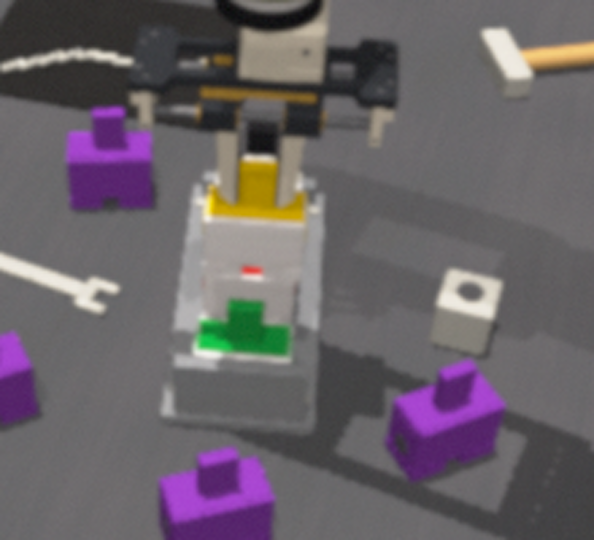

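Side crop: the yellow die (255,240) hangs level over the gap, with red's tab behind it and green in front. It measures 1–2 mm off in y and 2 mm in x. I'll correct that and go down in stages.

{"api": "tcp_steps", "payload": {"rows": {"deltas":[[0, -0.001, 0.002, 0.02, 0], [0, 0, 0, 0.02, 0], [0, 0, 0, 0, 0], [0, 0, 0, 0.01, 0], [0, 0, 0, 0.01, 0], [0, 0, 0, 0, 0]]}}}

```text
t: 10.75
tool_pos: [0.546, -0.0259, 0.1385]
orientation: [-1.971, -2.444, 0.001]
force: [0.2, 0.4, -3.1]
opening: 0.0297
gripper_force: 40.0
```

```bash
python3 -c "
from h import *
togo([.5447,-.0253,.09])"
```

```text
t 10.75 tcp [ 0.546  -0.0259  0.1385] togo tool axes [ 0.0009 -0.0011  0.0485] turn -0.0011 tilt [-0.002  0.    -1.   ] F [ 0.23  0.39 -3.09] q6 -0.35
```

{"api": "tcp_steps", "payload": {"rows": {"deltas":[[0, 0, -0.001, 0.008, 0], [0, 0, 0, 0.008, 0], [0, 0, 0, 0.008, 0], [0, 0, 0, 0.006, 0], [0, 0, 0, 0, 0]]}}}

```text
t: 11.25
tool_pos: [0.5448, -0.0264, 0.1082]
orientation: [-1.972, -2.443, 0.002]
force: [-0.3, 0.1, -3.4]
opening: 0.0301
gripper_force: 40.0
```

{"api": "tcp_steps", "payload": {"rows": {"deltas":[[0, 0, 0, 0.004, 0], [0, 0, 0, 0.004, 0], [0, 0, 0, 0.004, 0], [0, 0, 0, 0, 0]]}}}

```text
t: 11.65
tool_pos: [0.5453, -0.0264, 0.0969]
orientation: [-1.972, -2.444, 0.001]
force: [0.3, -0.8, -3.3]
opening: 0.0298
gripper_force: 40.0
```

{"api": "tcp_steps", "payload": {"rows": {"deltas":[[0, 0, 0, 0.002, 0], [0, 0, 0, 0.002, 0], [0, 0, 0, 0.0015, 0], [0, 0, 0, 0, 0]]}}}

```text
t: 12.05
tool_pos: [0.5459, -0.0265, 0.0923]
orientation: [1.973, 2.445, 0.0]
force: [-1.7, -0.8, 1.2]
opening: 0.0297
gripper_force: 40.0
```

{"api": "tcp_steps", "payload": {"rows": {"deltas":[[0, 0, 0, 0.001, 0], [0, 0, 0, 0, 0]]}}}

```text
t: 12.25
tool_pos: [0.546, -0.0266, 0.0923]
orientation: [1.972, 2.445, 0.0]
force: [-5.7, -0.4, 8.0]
opening: 0.0297
gripper_force: 40.0
```

{"api": "tcp_steps", "payload": {"rows": {"deltas":[[0.06, 0, 0, 0, 0], [0.06, 0, 0, 0, 0], [0.06, 0, 0, 0, 0], [0.06, 0, 0, -0.02, 0], [0.06, 0, 0, -0.04, 0], [0.06, 0, 0, -0.04, 0], [0.06, 0, 0, -0.04, 0], [0.06, -0.05, 0, 0, 0], [0.06, -0.05, 0, 0, 0], [0.06, -0.05, 0, 0, 0], [0.06, -0.05, 0, 0, 0], [0.06, -0.05, 0, 0, 0], [0.06, 0, 0, 0, 0]]}}}

```text
t: 13.55
tool_pos: [0.598, -0.2768, 0.2292]
orientation: [-1.979, -2.439, 0.003]
force: [-0.2, 0.0, -1.1]
opening: 0.0599
gripper_force: 0.0
```

```bash
sed -i 's/abs(W\[...,1\]+.08)<.16/abs(W[...,1]+.08)<.17/' m.py; python3 m.py; python3 -c "
from h import *
togo([.5875,-.2025,.09])"
```

```text
green 108 [534.5  20.1] y' -94.3 x' 526.5 z 0.1121 ang 13.3
red 118 [554.7 -70.7] y' -187.3 x' 526.9 z 0.112 ang 12.8
blue 103 [ 564.  -113.6] y' -231.2 x' 526.8 z 0.1121 ang 11.9
white 116 [ 573.2 -156.5] y' -275.0 x' 526.7 z 0.1118 ang 12.8
yellow 116 [545.2 -26.4] y' -141.9 x' 527.1 z 0.1119 ang 12.7
black 127 [ 583.3 -203.2] y' -322.8 x' 526.6 z 0.1118 ang 14.1
t 13.6 tcp [ 0.598  -0.2739  0.2295] togo tool axes [0.072  0.0047 0.1396] turn -0.0058 tilt [-0.002  0.001 -1.   ] F [0.68 0.05 0.18] q6 -0.72
```

Yellow is seated (tab top at 0.112, same as its neighbours). Now the clamp tab.

{"api": "tcp_steps", "payload": {"rows": {"deltas":[[0.06, 0.036, 0.0023, 0, 0], [0.06, 0.036, 0.0023, 0, 0], [0.06, 0, 0, 0.035, 0], [0.06, 0, 0, 0.035, 0], [0.06, 0, 0, 0.035, 0], [0.06, 0, 0, 0.02, 0], [0.06, 0, 0, 0.01, 0], [0.06, 0, 0, 0, 0], [0, 0, 0, 0, 0], [0, 0, 0, 0, 0], [0, 0, 0, 0, 0], [0, 0, 0, 0, 0], [0, 0, 0, 0, 0]]}, "force": 40}}

```text
t: 14.9
tool_pos: [0.5839, -0.2013, 0.0976]
orientation: [-1.97, -2.44, 0.011]
force: [-27.3, -5.0, 20.9]
opening: 0.0294
gripper_force: 40.0
```

```bash
python3 -c "
from h import *
togo([.5833,-.2032,.09])"
```

```text
t 14.9 tcp [ 0.5839 -0.2013  0.0976] togo tool axes [-0.0017 -0.0009  0.0076] turn -0.0026 tilt [-0.008 -0.002 -1.   ] F [-27.32  -4.95  20.86] q6 -0.62
```

{"api": "tcp_steps", "payload": {"rows": {"deltas":[[0.05, 0, 0, -0.003, 0], [0.05, 0, 0, 0, 0], [0.05, 0, 0, 0, 0]]}}}

```text
t: 15.2
tool_pos: [0.5885, -0.1997, 0.0999]
orientation: [1.972, 2.444, 0.001]
force: [-0.6, -0.9, 1.0]
opening: 0.048
gripper_force: 0.0
```

```bash
python3 - <<'E'
from h import *
togo([.5833,-.2032,.09])
c=read_camera("side"); cv2.imwrite("pics/s3.png",cv2.resize(c["image"][60:240,280:460,::-1],None,fx=3.3,fy=3.3,interpolation=2))
E
```

```text
t 15.2 tcp [ 0.5885 -0.1997  0.0999] togo tool axes [-0.0023 -0.0058  0.0099] turn -0.0019 tilt [ 0.002 -0.    -1.   ] F [-0.63 -0.9   0.96] q6 -0.62
```

View pics/s3.png

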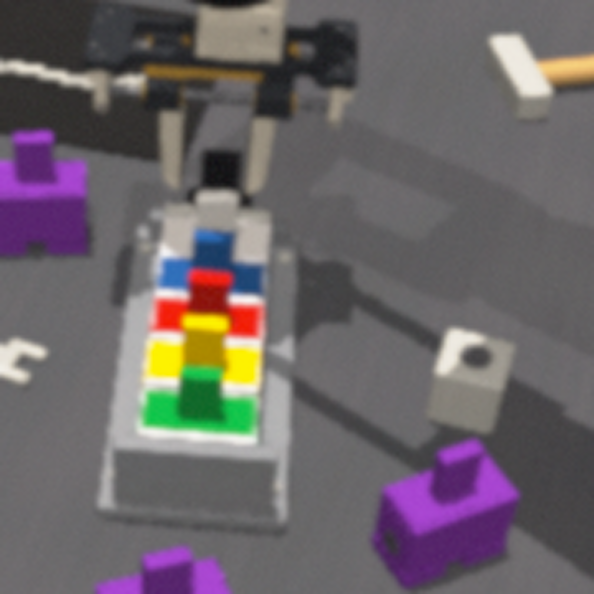

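The fingers (170/265,150) straddle the black clamp tab (222,170) about 5 mm off centre, and the row green-yellow-red-blue-white stands level. I'll re-centre and grip again.

{"api": "tcp_steps", "payload": {"rows": {"deltas":[[0.05, -0.002, -0.0058, 0, 0], [0.05, 0, 0, 0.005, 0], [0.05, 0, 0, 0, 0], [0, 0, 0, 0, 0], [0, 0, 0, 0, 0], [0, 0, 0, 0, 0], [0, 0, 0, 0, 0]]}, "force": 30}}

```text
t: 15.95
tool_pos: [0.5837, -0.2024, 0.0942]
orientation: [1.971, 2.444, 0.002]
force: [6.6, -0.2, -4.4]
opening: 0.0295
gripper_force: 30.0
```

```bash
python3 -c "
from h import *
togo([.5833,-.2032,.09])"
```

```text
t 15.95 tcp [ 0.5837 -0.2024  0.0942] togo tool axes [-0.0007 -0.0006  0.0042] turn -0.0014 tilt [ 0.002  0.    -1.   ] F [ 6.58 -0.19 -4.41] q6 -0.63
```

Well gripped. Now push +y by feel.

{"api": "tcp_steps", "payload": {"rows": {"deltas":[[0, 0.001, 0, 0, 0], [0, 0.001, 0, 0, 0], [0, 0.001, 0, 0, 0], [0, 0, 0, 0, 0]]}}}

```text
t: 16.35
tool_pos: [0.5834, -0.2007, 0.0942]
orientation: [1.971, 2.442, 0.001]
force: [8.8, -5.0, -8.1]
opening: 0.03
gripper_force: 30.0
```

{"api": "tcp_steps", "payload": {"rows": {"deltas":[[0, 0.001, 0, 0, 0], [0, 0, 0, 0, 0]]}}}

```text
t: 16.55
tool_pos: [0.5832, -0.2, 0.0943]
orientation: [1.97, 2.442, 0.0]
force: [9.5, -6.8, -8.2]
opening: 0.0299
gripper_force: 30.0
```

{"api": "tcp_steps", "payload": {"rows": {"deltas":[[0, 0.0007, 0, 0, 0], [0, 0, 0, 0, 0]]}}}

```text
t: 16.75
tool_pos: [0.5831, -0.1994, 0.0943]
orientation: [1.97, 2.442, 0.0]
force: [8.9, -6.8, -8.2]
opening: 0.0296
gripper_force: 30.0
```

{"api": "tcp_steps", "payload": {"rows": {"deltas":[[0, 0.0007, 0, 0, 0], [0, 0.0005, 0, 0, 0], [0, 0, 0, 0, 0]]}}}

```text
t: 17.05
tool_pos: [0.5829, -0.1983, 0.0943]
orientation: [1.97, 2.442, 0.0]
force: [10.3, -6.4, -7.6]
opening: 0.0303
gripper_force: 30.0
```

{"api": "tcp_steps", "payload": {"rows": {"deltas":[[0, 0.0007, 0, 0, 0], [0, 0, 0, 0, 0]]}}}

```text
t: 17.25
tool_pos: [0.5827, -0.1976, 0.0942]
orientation: [1.97, 2.442, 0.0]
force: [10.3, -6.7, -7.5]
opening: 0.0298
gripper_force: 30.0
```

{"api": "tcp_steps", "payload": {"rows": {"deltas":[[0, 0.0007, 0, 0, 0], [0, 0, 0, 0, 0]]}}}

```text
t: 17.45
tool_pos: [0.5826, -0.1969, 0.0943]
orientation: [1.97, 2.441, 0.0]
force: [9.5, -7.6, -8.2]
opening: 0.03
gripper_force: 30.0
```

{"api": "tcp_steps", "payload": {"rows": {"deltas":[[0, 0.0007, 0, 0, 0], [0, 0, 0, 0, 0]]}}}

```text
t: 17.65
tool_pos: [0.5825, -0.1965, 0.0942]
orientation: [1.97, 2.441, -0.0]
force: [10.0, -8.1, -9.0]
opening: 0.0301
gripper_force: 30.0
```

{"api": "tcp_steps", "payload": {"rows": {"deltas":[[0, 0.0007, 0, 0, 0], [0, 0, 0, 0, 0]]}}}

```text
t: 17.85
tool_pos: [0.5824, -0.1964, 0.0942]
orientation: [1.97, 2.44, -0.001]
force: [10.6, -11.1, -11.2]
opening: 0.0301
gripper_force: 30.0
```

```bash
python3 m.py
```

```text
green 112 [534.4  20.6] y' -93.8 x' 526.5 z 0.1121 ang 12.1
red 121 [553.6 -65.4] y' -181.8 x' 527.0 z 0.1117 ang 13.4
blue 89 [ 564.  -107.4] y' -225.1 x' 528.1 z 0.1124 ang 10.5
white 103 [ 572.2 -151.7] y' -270.1 x' 526.7 z 0.1121 ang 12.2
yellow 115 [544.3 -22. ] y' -137.5 x' 527.1 z 0.1122 ang 11.8
black 49 [ 584.  -196.6] y' -316.6 x' 528.7 z 0.1123 ang 27.7
```

Force is now rising without travel, and the spacing is about 44 mm throughout. One more firm nudge, then release and look.

{"api": "tcp_steps", "payload": {"rows": {"deltas":[[0, 0.001, 0, 0, 0], [0, 0.001, 0, 0, 0], [0, 0, 0, 0, 0]]}}}

```text
t: 18.2
tool_pos: [0.5824, -0.1961, 0.0943]
orientation: [1.969, 2.438, -0.003]
force: [13.5, -18.4, -14.2]
opening: 0.0298
gripper_force: 30.0
```

{"api": "tcp_steps", "payload": {"rows": {"deltas":[[0.05, 0, 0, 0, 0], [0.05, 0, 0, 0, 0], [0.05, 0, 0, 0, 0], [0.05, 0, 0, -0.02, 0], [0.05, 0, 0, -0.04, 0], [0.05, 0, 0, -0.04, 0], [0.05, 0, 0, -0.04, 0], [0.05, -0.04, 0, 0, 0], [0.05, -0.04, 0, 0, 0], [0.05, -0.04, 0, 0, 0], [0.05, 0, 0, 0, 0], [0.05, 0, 0, 0, 0]]}}}

```text
t: 19.4
tool_pos: [0.6054, -0.3099, 0.2334]
orientation: [-1.973, -2.443, -0.0]
force: [-0.3, -0.3, 0.7]
opening: 0.0502
gripper_force: 0.0
```

```bash
python3 m.py; python3 - <<'E'
from h import *
c=read_camera("side"); cv2.imwrite("pics/s4.png",cv2.resize(c["image"][60:240,280:460,::-1],None,fx=3.3,fy=3.3,interpolation=2))
E
```

```text
green 111 [534.4  20.5] y' -93.8 x' 526.5 z 0.1119 ang 12.6
red 120 [553.6 -65.2] y' -181.7 x' 527.0 z 0.112 ang 13.0
blue 102 [ 562.8 -108.3] y' -225.8 x' 526.8 z 0.1125 ang 13.4
white 117 [ 572.2 -151. ] y' -269.5 x' 526.9 z 0.1119 ang 13.6
yellow 115 [544.3 -22.2] y' -137.7 x' 527.1 z 0.1123 ang 12.6
black 54 [ 582.1 -197.2] y' -316.7 x' 526.7 z 0.1106 ang 12.0
```

View pics/s4.png

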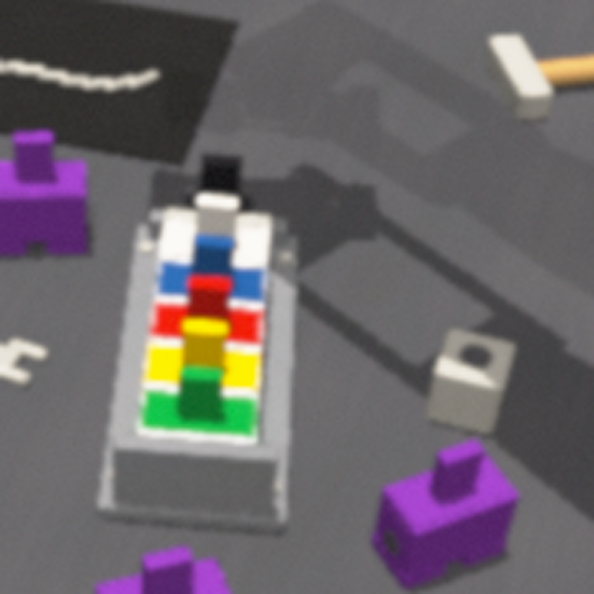

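The row is level and tight: green-to-white pitch sums to 175.7 mm against 176 nominal, yellow (205,345) sits between green and red, and the gripper is clear.

```bash
python3 -c "
from plant import robot
print(robot.close_job())"
```

```text
the job is handed in; nothing more can be done
None
```

The job is handed in: the yellow die is seated on the rail between green and red, the clamp is pushed up until the row is tight (about 23 N at the end), and the jar, spanner and steel block were left alone; no verdict was printed.

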